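Seat the tea tin's inner lid, then hold up its outer lid

TASK

The outer lid of the blue tea tin is to be washed while the tea stays shut in: lift the nested lids together by the inner lid's wooden knob and lower them onto the open tin, without dropping them, until the inner lid sits fully home. Then let go of the knob, take the outer lid by its metal collar and lift it off alone, leaving the inner lid seated, the tin standing in place and the things around undisturbed. Finish still holding the outer lid level in the gripper, well clear above the inner lid's knob; do not put it down.

Things in the scene. Friction and masses are not known exactly. Their poses are not given: they have to be found in the camera images.
- tea_tin: open round blue steel tin standing on the worktop, two steel bands; 82 mm outside diameter, mouth 76 mm inside diameter, 85 mm high, 0.6 kg, loose. Origin: centre of its underside; z up along its axis.
- inner_lid: inner lid, loose, 0.2 kg; mm, d = diameter. Heights from origin (centre of plug's underside, z up): black plug d 71 to 14 mm, foot tapered to d 62; steel flange d 83, 14-19; stem d 16; dark wood knob d 21, 46-73 (straight 50-70). Starts on its plug, carrying the unfastened outer lid. Home in the tin: flange on the rim, origin 71 mm above the tin's; 2.5 mm play all round.
- outer_lid: outer lid, loose, 0.15 kg (d = diameter, mm): blue plate d 95, 5 mm thick, skirt 9 mm down, aluminium collar d 44, 5-25 mm above origin, straight. Bore d 28 right through; the inner lid's knob stands up through it, 29 mm above the collar. Origin: centre of the plate's underside, z up; it rests on the inner lid's flange, 19 mm above that lid's origin.
- tea_box: small open carton of tea, mint green and white, 102 x 68 x 145 mm, a bystander, loose. Origin: centre of its underside.
- mug: plain green mug, 86 across, 96 mm high, with a handle that reaches 62 mm from the origin, a bystander, loose. Origin: near the centre of its underside.
- honey_jar: glass jar of honey with a grey lid, 71 x 71 x 110 mm, a bystander, loose. Origin: centre of its underside.
Things that resemble listed ones, but are neither listed nor needed, are in the scene too. What is shaped like the inner_lid but red is not meant.

How it is judged:
By the outcome, as a careful person would: the job done as asked, in the order asked, and still so for the second after the job is handed in, while the arm keeps its last pose, push and grip.
It also fails if it takes over 45 s, if anything falls off the work surface, if the arm or the gripper's body presses on something with over 40 N, if the wrist force passes 120 N, or if a joint passes its speed limit or range.

ROBOT

A 6-joint arm with a two-finger parallel gripper is mounted at the origin on the work surface; the furniture and walls round the work are solid. World frame = base frame: x ahead of the robot, y to its left, z up, the work surface at z = 0. Lengths are in m, angles in rad, forces in N, time in s.
With the tool pointing down it reaches from about 0.15 to 0.775 m from the base axis. Payload 6.1 kg.
Tool frame: the origin (TCP) lies on the centre line of the jaws, within the pads' length; the fingertips stand arm.tip_reach ahead of it and the grasp point (between the pads) lies 3 mm ahead of it (arm.tip_reach is the distance from the TCP to the fingertips, in m); z points along the fingers, y is the line along which they close (so a half turn about z gives the same grasp; the last joint's range is limited). The gripper opens to 85 mm and grips with 20 to 120 N. Pads are 22 mm wide; open, the fingers measure 114 mm over their backs; the gripper's body (76 mm by 85 mm) begins 54 mm behind the grasp point. The pads swing forward as they close: fully open they stand 13 mm farther back than shut.
Start: joints at [1.231, 0.126, -0.04, 1.405, 0, 1.571], TCP at [0.175, 0.495, 0.222] pointing down, gripper open.
Joint ranges: [-2.72, 2.72], [-0.95, 1.95], [-1.27, 1.35], [-1.78, 2.02], [-1.46, 1.47], [-3.14, 3.14]. Speed limits (rad/s): [2.39, 2.39, 3.01, 3.14, 3.14, 3.14].

INTERFACE

Orientations are given as a unit quaternion [x, y, z, w].
In Python, from rig import monitor, imaging, workorder, arm gives the robot as it stands.
- The arm moves only by the tool servo_tool, never from a script. Its argument "motion" is text: rows parted by semicolons, each of 5 numbers parted by spaces: the opening, from -1 (shut) to 1 (fully open), then the shift along the tool's x, y, z in mm, then the turn about the tool's z in rad. In form: gripper dx dy dz yaw; .... A call has 1 to 10 rows; each row shifts and turns the commanded pose from where the row before left it, along the tool's axes as they then stand; what a row does not reach is not made up. A row lasts 1/12 s, in which the tool goes at most 41.7 mm and 7.16 degrees, less where a joint would pass 70% of its speed; a pose out of reach is approached as far as the arm can. A call with a gripper value outside its range is refused whole. The fingers move at their own pace and stop on an object; "grip_force" is the grip in N (left out, the last holds). Time passes only in rows, so rows that do not move let the fingers close. It gives the time, the measured TCP pose, the force, the opening and the grip force at its end, in the units of the state.
- monitor.state(): the state, without advancing time (a new reading comes with each control period).
- imaging.grab_frame(name): name is "scene" or "top" or "wrist"; returns (picture, depth): 480x640x3 uint8, blue, green, red; 480x640 float32, m along the optical axis (not along the pixel's ray), 0 where there is no reading.
- imaging.camera_info(name): a dict with "mtx" (3x3 intrinsics, pixels), "k1" (the pictures are not rectified: a ray, as slopes to the right and down, at radius r is drawn at 1 + k1 r^2 times it, then the intrinsics apply), "origin" and "rotation" of the camera in the world. Camera axes: x right, y up, looking along -z (the intrinsics and any distortion apply to the point x, -y, -z); pixel columns grow to the right and rows downward; lengths in m; the calibration is good to about 2 mm. A picture is of the moment at which its call begins: read the wrist's pose just before it. camera_info takes no time and is no camera call; for the wrist camera it gives the pose at the moment of the call.
- workorder.close_job(): hands the job in; it is judged then, once.
The state is a dict: "time": time; "joints": joint angles; "joint_vel": joint speeds; "joint_efforts": joint torques, N m; "ee_pos": TCP position; "orientation": TCP orientation; "ft_force": force on the tool from outside, world axes, zero at the start; "wrist_torque": the same for the moment, N m; "gripper_width": opening from 0.0 (shut) to 1.0 (fully open); "grasp_force": force on a finger pad.
Only numpy, scipy, OpenCV 4.12 (cv2) and the standard library are available. Lean on these libraries where they do the work, as an engineer would, in place of code of your own. Each camera call takes 0.05 s, during which the arm holds its last target. There are 200 camera calls.

## Working session

There is one attempt and no reset: what is moved stays moved. The work goes in short steps, Python scripts to look and compute and a tool call to move; the robot and the scene stay as the last step left them, time stands still between calls to the robot, and variables do not carry over. Pictures are saved under pics/ and viewed, at most 10 in all, crops included, and the job is handed in when it is done.

Besides the shell and the picture viewer there is one more tool, called after ">>>" in YAML: its name, and indented under it one key for each argument. servo_tool: Moves the arm, as the interface text tells. Its arguments: {"type":"object","properties":{"motion":{"type":"string"},"grip_force":{"type":"number"}},"required":["motion"]}

```bash
ls; mkdir -p pics
cat > h.py <<'E'
import numpy as np,cv2
from rig import monitor,imaging,workorder,arm
def ray(ci,u,v):
    K=np.array(ci["mtx"]);k1=ci["k1"]
    d=np.array([(u-K[0,2])/K[0,0],(v-K[1,2])/K[1,1]]);s=d.copy()
    for _ in range(20): s=d/(1+k1*(s@s))
    return np.array(ci["rotation"])@np.array([s[0],-s[1],-1.])
def pt(ci,u,v,depth): return np.array(ci["origin"])+ray(ci,u,v)*depth
def atz(ci,u,v,z):
    o=np.array(ci["origin"]);r=ray(ci,u,v);return o+r*(z-o[2])/r[2]
def cloud(ci,dep):
    K=np.array(ci["mtx"]);v,u=np.mgrid[:480,:640]
    p=cv2.undistortPoints(np.stack([u,v],-1).reshape(-1,1,2).astype(float),K,np.array([ci["k1"],0,0,0,0.])).reshape(480,640,2)
    c=np.stack([p[...,0],-p[...,1],-np.ones((480,640))],-1)*dep[...,None]
    return c@np.array(ci["rotation"]).T+np.array(ci["origin"])
E
python3 - <<'E'
from h import *
print(monitor.state()); print(arm.tip_reach)
for n in("scene","top"):
    im,d=imaging.grab_frame(n);cv2.imwrite(f"pics/{n}.png",im);np.save(f"{n}.npy",d)
    ci=imaging.camera_info(n);print(n,ci["origin"],ci["rotation"],ci["mtx"],ci["k1"])
E
```

```text
pics
{'time': 0.0, 'joints': array([ 1.23101980e+00,  1.26344938e-01, -4.06101957e-02,  1.40538931e+00,
       -3.93817736e-06,  1.57080816e+00]), 'joint_vel': array([-5.70536589e-04, -3.47876677e-04, -1.47285247e-03,  1.53439265e-04,
       -1.64289430e-03, -6.94959762e-05]), 'joint_efforts': array([-1.16679083e-03, -4.35911143e+01,  3.52925956e+01,  1.71072426e-02,
       -4.03570220e-05,  2.77761281e-07]), 'ee_pos': array([0.17483076, 0.49458748, 0.22144587]), 'orientation': array([ 1.69078001e-01,  9.85602369e-01, -7.63250741e-04, -1.28926903e-04]), 'ft_force': array([ 0.27193232, -0.31091946, -0.53202619]), 'wrist_torque': array([-0.02298986,  0.05576901, -0.00497045]), 'grasp_force': 0.0, 'gripper_width': 0.9941797203390305}
0.022
scene [0.17928772 0.42656823 0.69089768] [-0.09466134  0.36895445  0.89818812 -0.21947651] [[508.92759715   0.         323.05629706]
 [  0.         508.92759715 242.92279829]
 [  0.           0.           1.        ]] -0.10365359166723641
top [ 0.35396671 -0.1222602   0.97876949] [-0.04455036  0.05836075  0.70741568 -0.70297393] [[481.61635764   0.         318.89743823]
 [  0.         481.61635764 239.91528576]
 [  0.           0.           1.        ]] 0.02345979152763949
```

```bash
sed -i 's/np.array(ci\["rotation"\])/R(ci)/; 1a from scipy.spatial.transform import Rotation as Ro' h.py; sed -i 's/^def ray/def R(ci): return Ro.from_quat(ci["rotation"]).as_matrix()\ndef ray/' h.py; grep -n rotation h.py
```

```text
4:def R(ci): return Ro.from_quat(ci["rotation"]).as_matrix()
```

View pics/scene.png

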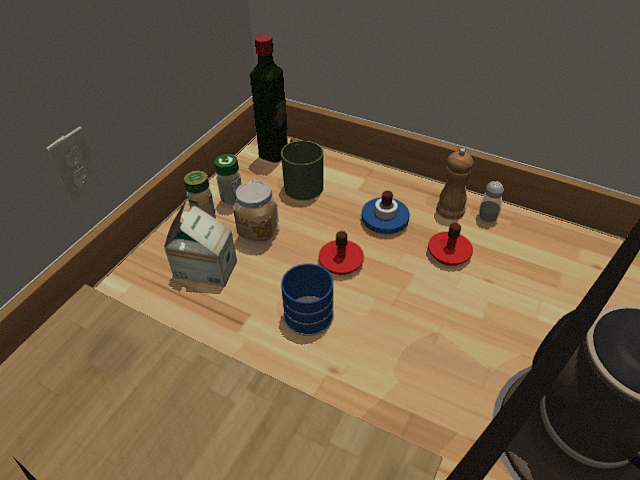

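View pics/top.png

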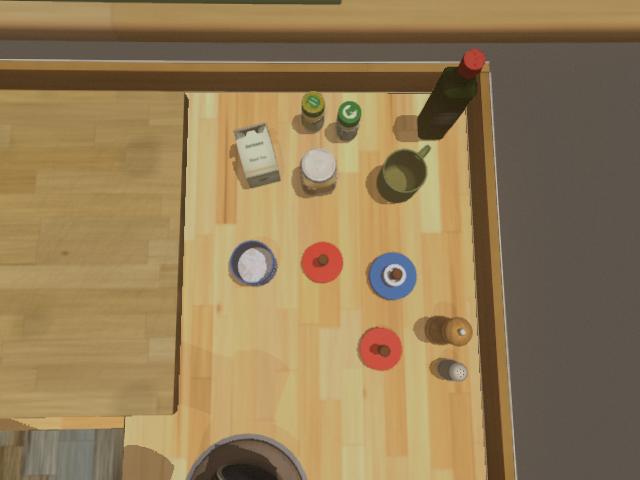

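The scene view shows the nested blue lids (blue disc, pale collar, dark knob) at (387,212), the open blue tin at (307,298), and red lookalikes at (341,256) and (451,247). In the top view the nested lids are at (393,276), the tin at (254,264), and the red ones at (322,262) and (381,349). Blue disc plus aluminium collar is the one meant; the red ones are decoys.

Run:
```python
from h import *
C={}
for n in("scene","top"):
    im=cv2.imread(f"pics/{n}.png");d=np.load(n+".npy");ci=imaging.camera_info(n)
    P=cloud(ci,d);C[n]=P;hsv=cv2.cvtColor(im,cv2.COLOR_BGR2HSV)
    blue=((hsv[...,0]>95)&(hsv[...,0]<125)&(hsv[...,1]>140)&(d>0)).astype(np.uint8)
    k,l,s,c=cv2.connectedComponentsWithStats(blue)
    for i in range(1,k):
        if s[i,4]>150:
            p=P[l==i];zt=np.percentile(p[:,2],97);q=p[abs(p[:,2]-zt)<.006]
            (cx,cy),r=cv2.minEnclosingCircle((q[:,:2]*1000).astype(np.float32))
            print(n,s[i],c[i],"ztop",zt,"zmin",np.percentile(p[:,2],3),"circ",cx,cy,r)
pix={"scene":dict(knob=(387,195),collar=(381,214),red1=(342,238),red2=(454,231),board=(200,420),floor=(400,300),mug=(302,148),honey=(253,195),box=(200,220),pm=(460,160),bot=(264,45),salt=(494,188)),
"top":dict(knob=(397,274),red1=(323,261),red2=(384,351),board=(100,250),floor=(300,330),mug=(390,190),mugr=(404,154),honey=(320,162),box=(258,150),handle=(427,150),pm=(459,331),bot=(472,64),salt=(457,372),base=(250,470),wallR=(480,300),wallT=(250,75),far=(340,120),boardedge=(178,250),boardtop=(150,100))}
for n in pix:
    for k,(u,v) in pix[n].items(): print(n,k,C[n][v,u].round(3))
im=cv2.imread("pics/top.png");s1=cv2.resize(im[225:325,210:430],None,fx=3.6,fy=3.6,interpolation=2)
cv2.imwrite("pics/c1.png",s1)
```

```text
scene [362 199  47  35 879] [384.82138794 218.48805461] ztop 0.026569136486086387 zmin 0.013381059603710367 circ 420.6442565917969 -287.2227783203125 46.95799255371094
scene [ 282  264   51   49 1689] [307.07933689 287.34458259] ztop 0.08562331744134163 zmin 0.010568973939309258 circ 444.1955871582031 -15.806180953979492 41.55156326293945
scene [284 303  48  20 293] [307.98293515 315.48805461] ztop 0.053274037577693244 zmin 0.034471724238500714 circ 437.4152526855469 -1.515493392944336 37.37960433959961
scene [285 314  47  20 331] [308.62839879 325.78851964] ztop 0.026833118765728345 zmin 0.005717466027811091 circ 436.93212890625 -0.831080436706543 37.331451416015625
scene knob [ 0.421 -0.285  0.07 ]
scene collar [ 0.423 -0.268  0.035]
scene red1 [ 0.445 -0.141  0.072]
scene red2 [ 0.278 -0.251  0.069]
scene board [0.475 0.234 0.04 ]
scene floor [ 0.32  -0.115  0.001]
scene mug [ 0.637 -0.341  0.075]
scene honey [ 0.618 -0.132  0.109]
scene box [ 0.66  -0.032  0.113]
scene pm [ 0.315 -0.371  0.132]
scene bot [ 0.729 -0.368  0.272]
scene salt [ 0.242 -0.379  0.087]
top knob [ 0.421 -0.288  0.072]
top red1 [ 0.446 -0.148  0.075]
top red2 [ 0.28  -0.259  0.073]
top board [0.474 0.283 0.042]
top floor [ 0.316 -0.103  0.   ]
top mug [ 0.582 -0.278  0.08 ]
top mugr [ 0.656 -0.309  0.071]
top honey [ 0.628 -0.143  0.11 ]
top box [ 0.652 -0.027  0.109]
top handle [ 0.659 -0.35   0.088]
top pm [ 0.318 -0.376  0.148]
top bot [ 0.731 -0.376  0.28 ]
top salt [ 0.243 -0.386  0.091]
top base [ 0.098 -0.024  0.141]
top wallR [ 0.373 -0.46   0.021]
top wallT [ 0.821 -0.005  0.069]
top far [ 0.715 -0.182  0.099]
top boardedge [0.473 0.133 0.043]
top boardtop [0.779 0.199 0.044]
```

View pics/c1.png

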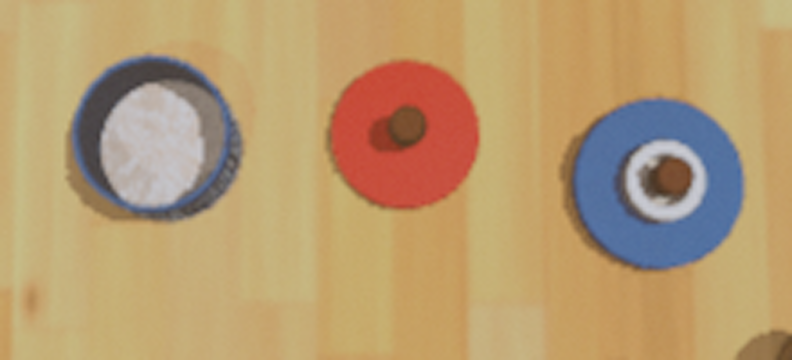

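The crop confirms the target: at crop (660,183) there is a blue plate with an aluminium ring and a wooden knob through it. The tin is at crop (155,133), and the disc at (405,133) is plain red, so it is rejected. Next I go over the tin.

>>> servo_tool:
  motion: "1 -21 -20 -4 0;1 -21 -20 -4 0;1 -21 -20 -4 0;1 -21 -20 -4 0;1 -21 -20 -4 0;1 -21 -20 -4 0;1 -21 -20 -4 0;1 -21 -20 -4 0;1 -21 -20 -4 0;1 -21 -20 -4 0"
  grip_force: 40

```text
time: 0.93
ee_pos: [0.3064, 0.235, 0.2622]
orientation: [0.169, 0.986, -0.0, -0.0]
ft_force: [0.4, 0.5, -0.2]
gripper_width: 1.005
grasp_force: 0.0
```

>>> servo_tool:
  motion: "1 -21 -20 -4 0;1 -21 -20 -4 0;1 -21 -20 -4 0;1 -21 -20 -4 0;1 -21 -20 -4 0;1 -21 -20 -4 0;1 -21 -20 -4 0;1 -21 -20 -4 0;0 0 0 0 0;0 0 0 0 0"

```text
time: 1.77
ee_pos: [0.4117, 0.0284, 0.2938]
orientation: [0.171, 0.985, -0.0, -0.0]
ft_force: [0.3, -0.3, 0.1]
gripper_width: 0.748
grasp_force: 0.0
```

Run:
```python
from h import *
s=monitor.state();ci=imaging.camera_info("wrist");im,d=imaging.grab_frame("wrist")
np.savez("w1.npz",d=d,o=ci["origin"],r=ci["rotation"],K=ci["mtx"],k1=ci["k1"]);cv2.imwrite("pics/w1.png",im)
print(s["joints"],s["ee_pos"],ci["origin"],R(ci).round(3),np.array(ci["mtx"])[0],ci["k1"])
```

```text
[ 6.88545233e-02 -7.43348461e-02 -8.87139470e-02  1.55731975e+00
  1.44348184e-04  4.11919092e-01] [0.41167472 0.02843462 0.29383506] [0.34502855 0.05209548 0.44573089] [[ 0.337 -0.905 -0.261]
 [ 0.942  0.324  0.093]
 [ 0.    -0.277  0.961]] [370.18041112   0.         313.82349156] -0.06333617236146022
```

View pics/w1.png

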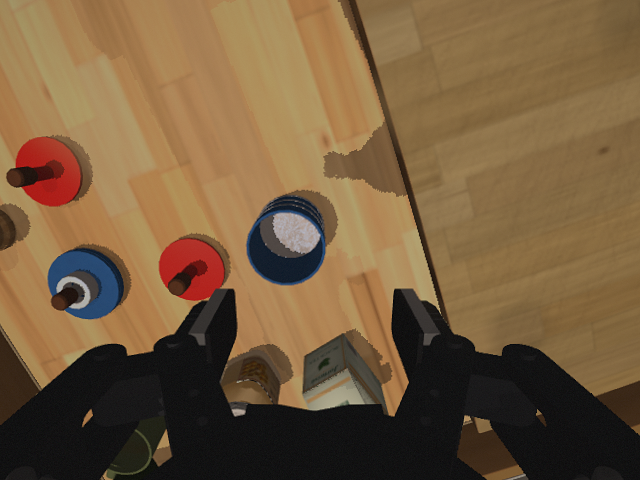

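The wrist view shows the tin rim at (286,248), the nested lids at (86,284) with their knob top at (64,299), and the red decoys at (50,171) and (192,270).

```bash
cat >> h.py <<'E'
from scipy.optimize import least_squares
def fitc(q,c0,r=None):
    f=(lambda p:np.hypot(q[:,0]-p[0],q[:,1]-p[1])-(p[2] if r is None else r))
    s=least_squares(f,[*c0,.04] if r is None else list(c0),loss="soft_l1",f_scale=.001)
    return s.x.round(4),np.sqrt(np.mean(s.fun**2)).round(4)
E
python3 - <<'E'
from h import *
w=np.load("w1.npz")
for n in("scene","top","wrist"):
    if n=="wrist": ci=dict(mtx=w["K"],k1=float(w["k1"]),origin=w["o"],rotation=w["r"]);d=w["d"];im=cv2.imread("pics/w1.png")
    else: ci=imaging.camera_info(n);d=np.load(n+".npy");im=cv2.imread(f"pics/{n}.png")
    P=cloud(ci,d)[d>0];
    near=lambda c,r:np.hypot(P[:,0]-c[0],P[:,1]-c[1])<r
    a=P[near((.443,-.016),.055)&(P[:,2]>.06)&(P[:,2]<.1)];zt=np.percentile(a[:,2],95)
    q=a[abs(a[:,2]-zt)<.003];print(n,"rim z",zt.round(4),len(q),fitc(q,(.443,-.016)))
    a=P[near((.421,-.287),.03)&(P[:,2]>.05)];zt=np.percentile(a[:,2],95);q=a[a[:,2]>zt-.004]
    print("  knob z",zt.round(4),len(q),q.mean(0).round(4),"mid",((q.max(0)+q.min(0))/2).round(4),np.ptp(q,0).round(4))
    a=P[near((.421,-.287),.06)&(P[:,2]>.015)&(P[:,2]<.032)];
    (cx,cy),r=cv2.minEnclosingCircle((a[:,:2]*1000).astype(np.float32));print("  plate",np.median(a[:,2]).round(4),round(cx,1),round(cy,1),round(r,1))
# two-view triangulation of knob top centre & tin rim centre from read pixels
c1=imaging.camera_info("top");cw=dict(mtx=w["K"],k1=float(w["k1"]),origin=w["o"],rotation=w["r"])
def tri(vs):
    A=np.zeros((3,3));b=np.zeros(3)
    for ci,(u,v) in vs:
        r=ray(ci,u,v);r/=np.linalg.norm(r);M=np.eye(3)-np.outer(r,r);A+=M;b+=M@np.array(ci["origin"])
    return np.linalg.solve(A,b).round(4)
print("tri knob",tri([(c1,(397,274)),(cw,(61,301))]),"tri rim",tri([(c1,(253.1,261.9)),(cw,(286,248))]))
E
```

```text
scene rim z 0.0859 306 (array([ 0.4445, -0.0158,  0.0393]), np.float64(0.0012))
  knob z 0.0735 57 [ 0.422  -0.2863  0.072 ] mid [ 0.4221 -0.288   0.0724] [0.0178 0.0194 0.0051]
  plate 0.0241 422.6 -287.4 48.9
top rim z 0.0868 137 (array([ 0.4459, -0.0145,  0.0392]), np.float64(0.0009))
  knob z 0.075 62 [ 0.4225 -0.2874  0.0733] mid [ 0.4231 -0.2867  0.0738] [0.019  0.0171 0.0055]
  plate 0.0236 422.3 -287.3 47.9
wrist rim z 0.0861 723 (array([ 0.4453, -0.0148,  0.0392]), np.float64(0.0009))
  knob z 0.0737 216 [ 0.4219 -0.2858  0.0723] mid [ 0.4222 -0.2869  0.0723] [0.0199 0.02   0.0053]
  plate 0.024 422.1 -287.4 48.2
tri knob [ 0.4223 -0.2885  0.066 ] tri rim [ 0.4464 -0.016   0.0765]
```

>>> servo_tool:
  motion: "0 -14.5 -36.7 10 0;0 -14.5 -36.7 10 0;0 -14.5 -36.7 10 0;0 -14.5 -36.7 10 0;0 -14.5 -36.7 10 0;0 -14.5 -36.7 20 0;0 -14.5 -36.7 20 0;0 -14.5 -36.7 30 0;0 0 0 0 0;0 0 0 0 0"

```text
time: 2.65
ee_pos: [0.4215, -0.2745, 0.1793]
orientation: [0.17, 0.986, 0.001, -0.002]
ft_force: [-0.1, 0.4, -0.2]
gripper_width: 0.5
grasp_force: 0.0
```

```bash
cat > tgt.py <<'E'
import sys
from h import *
t=np.array([float(a) for a in sys.argv[1:4]]);s=monitor.state();r=Ro.from_quat(s["orientation"]).as_matrix()
print("t",s["time"],"pos",s["ee_pos"].round(4),"tool delta mm",(r.T@(t-s["ee_pos"])*1000).round(1),"z",r[:,2].round(4),"y",r[:,1].round(3),"F",s["ft_force"].round(1),"grip",s["gripper_width"],s["grasp_force"],"j",s["joints"].round(2))
E
python3 tgt.py .4223 -.287 .07
python3 - <<'E'
from h import *
ci=imaging.camera_info("wrist");im,d=imaging.grab_frame("wrist");cv2.imwrite("pics/w2.png",im)
P=cloud(ci,d)[d>0]
a=P[(np.hypot(P[:,0]-.4223,P[:,1]+.287)<.03)&(P[:,2]>.05)&(P[:,2]<.09)]
zt=np.percentile(a[:,2],95);q=a[a[:,2]>zt-.004];print(zt,len(q),q.mean(0),(q.max(0)+q.min(0))/2,np.ptp(q,0))
E
```

```text
t 2.65 pos [ 0.4215 -0.2745  0.1793] tool delta mm [ -5.3 -11.7 109.3] z [-0.0035  0.0027 -1.    ] y [0.334 0.942 0.001] F [-0.1  0.4 -0.2] grip 0.5004582533444851 0.0 j [-0.58  0.09 -0.17  1.31  0.   -0.24]
0.074137200946363 566 [ 0.42200134 -0.28780633  0.0727838 ] [ 0.42243579 -0.2879578   0.07270044] [0.020075   0.02050106 0.00510165]
```

>>> servo_tool:
  motion: "0 0 0 0 0;0 0 0 0 0"

```text
time: 2.87
ee_pos: [0.4232, -0.2738, 0.1826]
orientation: [0.168, 0.986, -0.0, 0.001]
ft_force: [0.5, -0.9, 0.0]
gripper_width: 0.5
grasp_force: 0.0
```

```bash
python3 tgt.py .4223 -.2875 .07
```

```text
t 2.8667 pos [ 0.4232 -0.2738  0.1826] tool delta mm [ -3.5 -13.2 112.6] z [ 1.6e-03 -8.0e-04 -1.0e+00] y [ 0.331  0.944 -0.   ] F [ 0.5 -0.9  0. ] grip 0.49977241831264174 0.0 j [-0.57  0.09 -0.17  1.31  0.   -0.24]
```

>>> servo_tool:
  motion: "0 -3.7 -13.2 15 0;0 0 0 20 0;0 0 0 20 0;0 0 0 20 0;0 0 0 0 0;0 0 0 0 0;0 0 0 0 0"

```text
time: 3.45
ee_pos: [0.4225, -0.2885, 0.1081]
orientation: [0.168, 0.986, -0.0, 0.001]
ft_force: [-0.8, -0.5, 0.1]
gripper_width: 0.502
grasp_force: 0.0
```

```bash
python3 tgt.py .4223 -.2875 .07
```

```text
t 3.45 pos [ 0.4225 -0.2885  0.1081] tool delta mm [ 0.6  0.9 38.1] z [ 0.0018 -0.0012 -1.    ] y [ 0.332  0.943 -0.   ] F [-0.8 -0.5  0.1] grip 0.502130808523517 0.0 j [-0.6   0.12 -0.29  1.15  0.   -0.26]
```

>>> servo_tool:
  motion: "0 0.6 0.9 10 0;0 0 0 10 0;0 0 0 9 0;0 0 0 9 0;0 0 0 0 0;0 0 0 0 0"

```text
time: 3.95
ee_pos: [0.4207, -0.2873, 0.0674]
orientation: [0.169, 0.986, 0.0, -0.001]
ft_force: [-0.8, -0.4, 0.3]
gripper_width: 0.5
grasp_force: 0.0
```

>>> servo_tool:
  motion: "-1 0 0 0 0;-1 0 0 0 0;-1 0 0 0 0;-1 0 0 0 0;-1 0 0 0 0;-1 0 0 0 0"
  grip_force: 60

```text
time: 4.45
ee_pos: [0.4214, -0.2877, 0.0685]
orientation: [0.169, 0.986, -0.0, 0.0]
ft_force: [0.1, 0.2, -0.7]
gripper_width: 0.002
grasp_force: 0.0
```

```bash
python3 tgt.py .4223 -.2875 .07
```

```text
t 4.45 pos [ 0.4214 -0.2877  0.0685] tool delta mm [-0.8  0.5 -1.5] z [ 3.e-04 -1.e-04 -1.e+00] y [ 0.333  0.943 -0.   ] F [ 0.1  0.2 -0.7] grip 0.0016810909195212362 0.0 j [-0.6   0.14 -0.36  1.07  0.   -0.26]
```

The jaws shut fully without taking the knob; I look before doing anything else.

Run:
```python
from h import *
a,_=imaging.grab_frame("scene");w,dw=imaging.grab_frame("wrist")
a=cv2.resize(a[140:280,300:490],(540,400),interpolation=2);b=cv2.resize(w,(533,400))
cv2.imwrite("pics/m1.png",np.hstack([cv2.resize(a,(400,300)),cv2.resize(w,(400,300))]))
```

```text
(no output)
```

View pics/m1.png

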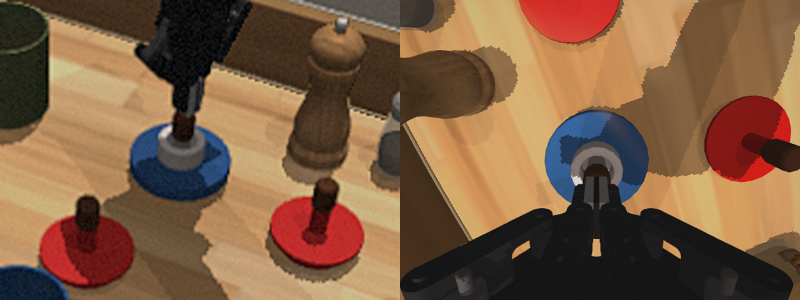

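The scene crop shows the shut fingertips at (186,115) with the knob still standing below or in front of them at (184,128). The wrist view shows the knob at (597,172), on the camera side of the tips. Lids have not moved visibly. I'll measure where it stands relative to the fingers.

Run:
```python
from h import *
s=monitor.state();r=Ro.from_quat(s["orientation"]).as_matrix()
for n in("scene","wrist"):
    ci=imaging.camera_info(n);im,d=imaging.grab_frame(n)
    P=cloud(ci,d);hsv=cv2.cvtColor(im,cv2.COLOR_BGR2HSV)
    m=(d>0)&(np.hypot(P[...,0]-.4223,P[...,1]+.2875)<.03)&(P[...,2]>.03)
    g=im.astype(int);wood=(g[...,2]-g[...,0]>12)
    for nm,mm in(("wood",m&wood),("other",m&~wood&(P[...,2]>.05))):
        q=P[mm];t=(q-s["ee_pos"])@r*1000
        if len(q)>3: print(n,nm,len(q),"world min",q.min(0).round(4),"max",q.max(0).round(4),"tool min",np.percentile(t,3,0).round(1),"max",np.percentile(t,97,0).round(1))
    a=P[(d>0)&(np.hypot(P[...,0]-.4223,P[...,1]+.2875)<.06)&(P[...,2]>.017)&(P[...,2]<.03)]
    print(" plate",cv2.minEnclosingCircle((a[:,:2]*1000).astype(np.float32)),np.median(a[:,2]))
```

```text
scene wood 229 world min [ 0.4012 -0.3101  0.0417] max [ 0.4511 -0.2583  0.399 ] tool min [ -21.7  -16.9 -267.4] max [12.3 28.6 25.5]
scene other 977 world min [ 0.3958 -0.3081  0.0502] max [ 0.4513 -0.2576  0.4003] tool min [ -12.1  -17.2 -266.3] max [ 19.9  28.5 -15.7]
 plate ((423.5967712402344, -287.3285217285156), 48.617591857910156) 0.024143243726680752
wrist wood 2987 world min [ 0.4007 -0.3093  0.0303] max [ 0.439  -0.2577  0.1533] tool min [ -9.5 -19.4 -54.5] max [18.7 19.7 25.7]
wrist other 35584 world min [ 0.395  -0.3173  0.0503] max [ 0.4386 -0.2575  0.1791] tool min [  -3.5  -25.3 -108.5] max [ 20.5  26.2 -28.8]
 plate ((422.3291015625, -287.9012145996094), 47.35872268676758) 0.024161031902455013
```

Run:
```python
from h import *
s=monitor.state();r=Ro.from_quat(s["orientation"]).as_matrix()
ci=imaging.camera_info("wrist");im,d=imaging.grab_frame("wrist");P=cloud(ci,d)
T=(P-s["ee_pos"])@r*1000
for u in(295,305,315,325,335):
    print(u,[(v,*T[v,u].round(0).astype(int)) for v in range(230,370,10)])
cs=imaging.camera_info("scene");ims,ds=imaging.grab_frame("scene")
A=cv2.resize(im[200:360,235:395],(480,480),interpolation=2);B=cv2.resize(ims[150:240,345:435],(320,320),interpolation=2)
B=cv2.copyMakeBorder(B,0,160,0,0,0);cv2.imwrite("pics/m2.png",np.hstack([A,B]))
```

```text
295 [(230, np.int64(18), np.int64(-10), np.int64(44)), (240, np.int64(18), np.int64(-9), np.int64(25)), (250, np.int64(13), np.int64(-9), np.int64(25)), (260, np.int64(-2), np.int64(-11), np.int64(49)), (270, np.int64(-8), np.int64(-11), np.int64(49)), (280, np.int64(4), np.int64(-9), np.int64(7)), (290, np.int64(3), np.int64(-8), np.int64(-2)), (300, np.int64(7), np.int64(-7), np.int64(-21)), (310, np.int64(11), np.int64(-7), np.int64(-37)), (320, np.int64(12), np.int64(-6), np.int64(-45)), (330, np.int64(13), np.int64(-6), np.int64(-54)), (340, np.int64(12), np.int64(-6), np.int64(-58)), (350, np.int64(12), np.int64(-5), np.int64(-62)), (360, np.int64(12), np.int64(-5), np.int64(-67))]
305 [(230, np.int64(20), np.int64(-5), np.int64(37)), (240, np.int64(18), np.int64(-4), np.int64(23)), (250, np.int64(13), np.int64(-4), np.int64(24)), (260, np.int64(5), np.int64(-5), np.int64(31)), (270, np.int64(8), np.int64(-4), np.int64(9)), (280, np.int64(8), np.int64(-4), np.int64(-2)), (290, np.int64(11), np.int64(-3), np.int64(-21)), (300, np.int64(12), np.int64(-3), np.int64(-30)), (310, np
[... 1633 characters left out ...]
np.int64(-66))]
335 [(230, np.int64(18), np.int64(12), np.int64(44)), (240, np.int64(18), np.int64(11), np.int64(26)), (250, np.int64(13), np.int64(11), np.int64(24)), (260, np.int64(-2), np.int64(12), np.int64(51)), (270, np.int64(-8), np.int64(12), np.int64(50)), (280, np.int64(2), np.int64(10), np.int64(12)), (290, np.int64(3), np.int64(9), np.int64(-3)), (300, np.int64(7), np.int64(8), np.int64(-20)), (310, np.int64(8), np.int64(8), np.int64(-30)), (320, np.int64(8), np.int64(7), np.int64(-38)), (330, np.int64(14), np.int64(6), np.int64(-55)), (340, np.int64(13), np.int64(6), np.int64(-58)), (350, np.int64(12), np.int64(6), np.int64(-63)), (360, np.int64(12), np.int64(6), np.int64(-67))]
```

View pics/m2.png

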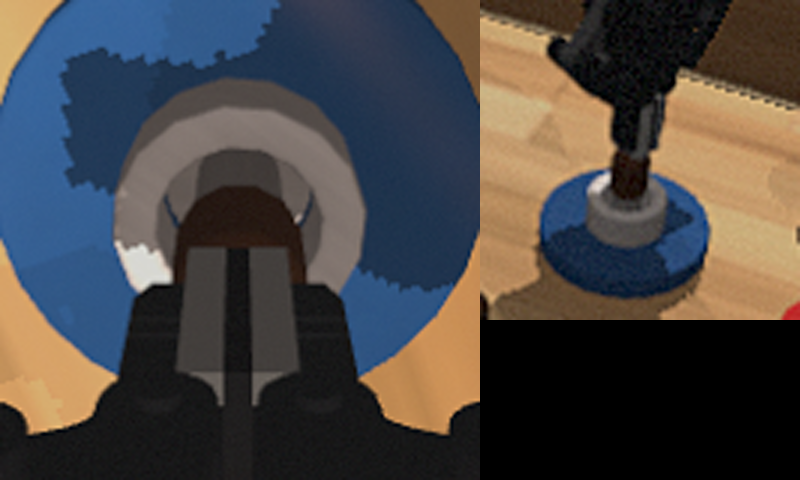

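The fingertips are seen above the knob. They end about 13 mm behind the reported TCP rather than 22 mm ahead of it, so the jaws closed just over it. I check this against the earlier wrist frame.

Run:
```python
from h import *
w=np.load("w1.npz");cw=dict(mtx=w["K"],k1=float(w["k1"]),origin=w["o"],rotation=w["r"]);P=cloud(cw,w["d"])
r=Ro.from_quat([.171,.985,0,0]).as_matrix();T=(P-np.array([.4117,.0284,.2938]))@r*1000
for u in(215,225,232,400,405,415): print(u,[(v,*T[v,u].round(0).astype(int).tolist()) for v in range(282,342,6)])
ci=imaging.camera_info("wrist");s=monitor.state();rr=Ro.from_quat(s["orientation"]).as_matrix()
print("cam in tool now",(rr.T@(np.array(ci["origin"])-s["ee_pos"])*1000).round(1),"at w1",(r.T@(w["o"]-np.array([.4117,.0284,.2938]))*1000).round(1),s["joints"])
for n in("scene","top"):
    ci=imaging.camera_info(n);im,d=imaging.grab_frame(n);P=cloud(ci,d);q=P[(d>0)&(np.hypot(P[...,0]-s["ee_pos"][0],P[...,1]-s["ee_pos"][1])<.035)&(im.max(2)<75)]
    t=(q-s["ee_pos"])@rr*1000
    h=[(z,int(((t[:,2]>z)&(t[:,2]<=z+5)).sum())) for z in range(-60,40,5)];print(n,h)
```

```text
215 [(282, -112, -124, 275), (288, -120, -124, 275), (294, 12, -37, -25), (300, 11, -36, -30), (306, 11, -35, -34), (312, 12, -34, -40), (318, 12, -32, -44), (324, 10, -32, -45), (330, 9, -32, -46), (336, 7, -32, -46)]
225 [(282, -120, -116, 294), (288, 12, -35, -20), (294, 12, -33, -25), (300, 12, -32, -31), (306, 10, -32, -31), (312, 7, -32, -32), (318, 6, -32, -33), (324, 4, -32, -34), (330, 2, -32, -35), (336, 0, -32, -36)]
232 [(282, -119, -106, 292), (288, 12, -32, -20), (294, 10, -32, -21), (300, 7, -32, -21), (306, 6, -32, -23), (312, 3, -32, -22), (318, 0, -32, -22), (324, -2, -32, -23), (330, -4, -32, -24), (336, -6, -32, -26)]
400 [(282, -119, 112, 292), (288, 12, 33, -20), (294, 12, 32, -25), (300, 11, 32, -28), (306, 7, 32, -26), (312, 6, 32, -29), (318, 3, 32, -29), (324, 2, 32, -30), (330, -1, 32, -30), (336, -2, 32, -32)]
405 [(282, -120, 119, 294), (288, 12, 35, -20), (294, 12, 34, -25), (300, 12, 33, -31), (306, 12, 32, -35), (312, 9, 32, -35), (318, 8, 32, -36), (324, 5, 32, -36), (330, 4, 32, -37), (336, 1, 32, -37)]
415 [(282, -121, 133, 295), (288, -128, 133, 294), (294, 12, 38, -26), (300, 12, 37, -31), (306, 12, 35, -35), (312, 12, 34, -40), (318, 12, 33, -45), (324, 11, 32, -47), (330, 11, 32, -49), (336, 8, 32, -49)]
cam in tool now [  70.8   -0.2 -151.8] at w1 [  70.8   -0.2 -151.9] [-5.99104784e-01  1.44385152e-01 -3.59747133e-01  1.06669452e+00
  1.80114640e-05 -2.59271104e-01]
scene [(-60, 56), (-55, 24), (-50, 13), (-45, 24), (-40, 28), (-35, 30), (-30, 31), (-25, 22), (-20, 20), (-15, 11), (-10, 7), (-5, 36), (0, 20), (5, 20), (10, 24), (15, 13), (20, 10), (25, 21), (30, 10), (35, 10)]
top [(-60, 1), (-55, 0), (-50, 0), (-45, 0), (-40, 0), (-35, 0), (-30, 0), (-25, 0), (-20, 0), (-15, 0), (-10, 0), (-5, 0), (0, 0), (5, 0), (10, 1), (15, 0), (20, 0), (25, 0), (30, 0), (35, 0)]
```

>>> servo_tool:
  motion: "0 -0.6 0.3 -3 0;0 0 0 0 0;0 0 0 0 0;0 0 0 0 0;0 0 0 8 0;0 0 0 9 0;0 0 0 9 0;0 0 0 9 0;0 0 0 0 0;0 0 0 0 0"

```text
time: 5.68
ee_pos: [0.4213, -0.2871, 0.0352]
orientation: [0.169, 0.986, 0.0, -0.001]
ft_force: [0.9, 0.2, -0.2]
gripper_width: 0.501
grasp_force: 0.0
```

```bash
python3 tgt.py .4223 -.2875 .036
python3 - <<'E'
from h import *
s=monitor.state();r=Ro.from_quat(s["orientation"]).as_matrix();ci=imaging.camera_info("wrist");im,d=imaging.grab_frame("wrist");P=cloud(ci,d)
T=(P-s["ee_pos"])@r*1000
h=[(z,int(((abs(T[...,0]-11.5)<1.5)&(abs(T[...,1])<34)&(abs(T[...,1])>16)&(T[...,2]>z)&(T[...,2]<=z+2)).sum())) for z in range(-30,6,2)];print(h)
q=P[(np.hypot(P[...,0]-.4223,P[...,1]+.2875)<.016)&(P[...,2]>.06)&(P[...,2]<.08)];print(len(q),q.mean(0),(q.max(0)+q.min(0))/2)
E
```

```text
t 5.6833 pos [ 0.4213 -0.2871  0.0352] tool delta mm [-1.1 -0.  -0.8] z [-0.0018  0.0012 -1.    ] y [0.333 0.943 0.001] F [ 0.9  0.2 -0.2] grip 0.50081471060338 0.0 j [-0.6   0.17 -0.41  1.   -0.   -0.26]
[(-30, 96), (-28, 89), (-26, 93), (-24, 72), (-22, 86), (-20, 68), (-18, 63), (-16, 26), (-14, 0), (-12, 3), (-10, 30), (-8, 24), (-6, 10), (-4, 12), (-2, 5), (0, 9), (2, 11), (4, 10)]
2925 [ 0.41928627 -0.28699123  0.07103407] [ 0.42159976 -0.28779899  0.06746127]
```

>>> servo_tool:
  motion: "-1 0 0 0 0;-1 0 0 0 0;-1 0 0 0 0;-1 0 0 0 0;-1 0 0 0 0;-1 0 0 0 0"
  grip_force: 60

```text
time: 6.23
ee_pos: [0.4223, -0.2878, 0.0369]
orientation: [0.169, 0.986, -0.0, 0.0]
ft_force: [-1.8, 0.8, 5.6]
gripper_width: 0.22
grasp_force: 59.1
```

>>> servo_tool:
  motion: "-1 0 0 -4 0;-1 0 0 -8 0;-1 0 0 -15 0;-1 0 0 -20 0;-1 0 0 -25 0;-1 0 0 -25 0;-1 0 0 -20 0;-1 0 0 -8 0;-1 0 0 0 0;-1 0 0 0 0"

```text
time: 7.07
ee_pos: [0.4218, -0.2875, 0.1607]
orientation: [0.169, 0.986, 0.0, -0.0]
ft_force: [-0.7, -0.6, -3.7]
gripper_width: 0.222
grasp_force: 58.8
```

```bash
python3 tgt.py .4452 -.015 .16
python3 - <<'E'
from h import *
s=monitor.state();r=Ro.from_quat(s["orientation"]).as_matrix()
for n in("scene","top"):
    ci=imaging.camera_info(n);im,d=imaging.grab_frame(n);P=cloud(ci,d);hsv=cv2.cvtColor(im,cv2.COLOR_BGR2HSV)
    m=(d>0)&(hsv[...,0]>95)&(hsv[...,0]<125)&(hsv[...,1]>(140 if n=="scene" else 90))&(np.hypot(P[...,0]-.4223,P[...,1]+.2875)<.07)&(P[...,2]>.05)
    q=P[m];q=q[abs(q[:,2]-np.percentile(q[:,2],90))<.008];A=np.c_[q[:,:2]-q[:,:2].mean(0),np.ones(len(q))]
    print(n,len(q),q.mean(0),"plane slope",np.linalg.lstsq(A,q[:,2],rcond=None)[0].round(3),cv2.minEnclosingCircle((q[:,:2]*1000).astype(np.float32)))
    if n=="scene": cv2.imwrite("pics/l1.png",cv2.resize(im[60:300,240:560],None,fx=1.8,fy=1.8))
E
```

```text
t 7.0667 pos [ 0.4218 -0.2875  0.1607] tool delta mm [ 68.8 264.7   0.7] z [-4.e-04  3.e-04 -1.e+00] y [0.333 0.943 0.   ] F [-0.7 -0.6 -3.7] grip 0.2224604745171349 58.84375187801197 j [-0.6   0.11 -0.2   1.27  0.   -0.26]
scene 14 [ 0.42321858 -0.26291541  0.28471215] plane slope [ 0.29  -0.014  0.285] ((425.0107421875, -266.635009765625), 18.9632625579834)
top 222 [ 0.39921451 -0.27716525  0.14658894] plane slope [-0.003 -0.014  0.147] ((421.28704833984375, -282.25439453125), 45.52561569213867)
```

View pics/l1.png

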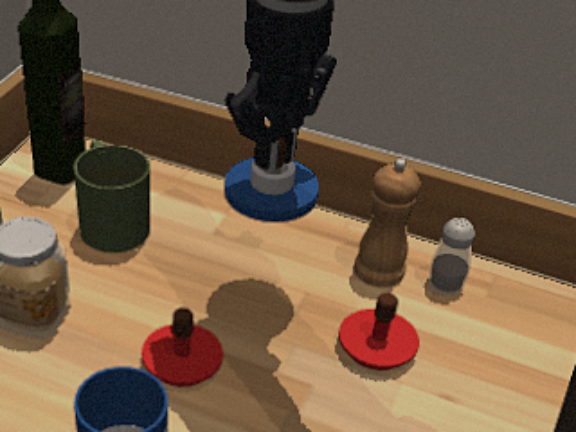

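The view shows the lids lifted level at (272,188), hanging from the knob, with the red lids and the mug untouched. Now I carry them across.

>>> servo_tool:
  motion: "-1 2.6 10 0 0;-1 5.2 20 0 0;-1 7 27 0 0;-1 8 31 0 0;-1 8 31 0 0;-1 8 31 0 0;-1 8 31 0 0;-1 7 27 0 0;-1 6 23 0 0;-1 4 15 0 0"

```text
time: 8.0
ee_pos: [0.4428, -0.0316, 0.1603]
orientation: [0.168, 0.986, 0.0, -0.001]
ft_force: [0.2, -0.5, -3.9]
gripper_width: 0.225
grasp_force: 59.1
```

>>> servo_tool:
  motion: "-1 3 10 0 0;-1 2 8 0 0;-1 0 0 0 0;-1 0 0 0 0;-1 0 0 0 0"

```text
time: 8.42
ee_pos: [0.445, -0.0164, 0.1611]
orientation: [0.169, 0.986, -0.0, -0.0]
ft_force: [1.0, -0.3, -3.0]
gripper_width: 0.22
grasp_force: 59.1
```

```bash
python3 tgt.py .4452 -.015 .16
cat > look.py <<'E'
from h import *
for n in("scene","wrist"):
    s=monitor.state();ci=imaging.camera_info(n);im,d=imaging.grab_frame(n);P=cloud(ci,d);z=P[...,2];hsv=cv2.cvtColor(im,cv2.COLOR_BGR2HSV)
    b=(d>0)&(hsv[...,0]>95)&(hsv[...,0]<128)&(hsv[...,1]>110)&(np.hypot(P[...,0]-.445,P[...,1]+.015)<.075)
    q=P[b&(z>.09)&(z<s["ee_pos"][2]+.02)]
    if len(q)>30:
        m=np.median(q[:,2]);q=q[abs(q[:,2]-m)<.006];A=np.c_[q[:,:2]-q[:,:2].mean(0),np.ones(len(q))]
        print(n,"plate",len(q),m.round(4),"slope",np.linalg.lstsq(A,q[:,2],rcond=None)[0].round(3),cv2.minEnclosingCircle((q[:,:2]*1000).astype(np.float32)))
    q=P[b&(z>.078)&(z<.09)]
    if len(q)>30: print(n,"rim",len(q),fitc(q,(.445,-.015),.0395),q.min(0).round(4),q.max(0).round(4))
E
python3 look.py
```

```text
t 8.4167 pos [ 0.445  -0.0164  0.1611] tool delta mm [0.3 1.3 1.1] z [-4.e-04 -4.e-04 -1.e+00] y [ 0.334  0.943 -0.   ] F [ 1.  -0.3 -3. ] grip 0.2198448569194511 59.09326447639614 j [-0.04 -0.02 -0.32  1.26 -0.    0.3 ]
scene plate 1521 0.1482 slope [ 0.008 -0.016  0.148] ((443.6684265136719, -16.649879455566406), 47.03628921508789)
scene rim 262 (array([ 0.4444, -0.0153]), np.float64(0.001)) [ 0.4035 -0.046   0.078 ] [0.4845 0.026  0.0883]
wrist plate 14830 0.1484 slope [0.001 0.001 0.148] ((444.5930480957031, -16.839805603027344), 47.02640151977539)
```

>>> servo_tool:
  motion: "-1 0.2 1.2 10 0;-1 0 0 12 0;-1 0 0 10 0;-1 0 0 4 0;-1 0 0 0 0;-1 0 0 0 0"

```text
time: 9.02
ee_pos: [0.4451, -0.0147, 0.1251]
orientation: [0.169, 0.986, -0.0, -0.0]
ft_force: [0.4, 0.4, -4.7]
gripper_width: 0.227
grasp_force: 59.1
```

```bash
python3 tgt.py .4451 -.0152 .1075; python3 look.py
```

```text
t 9.0167 pos [ 0.4451 -0.0147  0.1251] tool delta mm [-0.2 -0.5 17.6] z [-7.e-04  0.e+00 -1.e+00] y [ 0.334  0.943 -0.   ] F [ 0.4  0.4 -4.7] grip 0.22685851078743335 59.07725925324485 j [-0.03 -0.   -0.39  1.18 -0.    0.31]
scene plate 1447 0.1122 slope [ 0.006 -0.016  0.112] ((444.00738525390625, -15.124197006225586), 47.189002990722656)
scene rim 187 (array([ 0.4443, -0.0152]), np.float64(0.0009)) [ 0.4035 -0.0238  0.078 ] [0.4703 0.0257 0.0877]
wrist plate 14831 0.1127 slope [0.002 0.001 0.113] ((444.89984130859375, -14.892535209655762), 46.888187408447266)
```

>>> servo_tool:
  motion: "-1 -0.1 -0.2 3 0;-1 0 0 3 0;-1 0 0 3 0;-1 0 0 3 0;-1 0 0 2 0;-1 0 0 0 0"

```text
time: 9.62
ee_pos: [0.445, -0.0148, 0.1107]
orientation: [0.169, 0.986, -0.0, -0.0]
ft_force: [-0.6, 0.3, -4.7]
gripper_width: 0.225
grasp_force: 59.1
```

>>> servo_tool:
  motion: "-1 0 0 1 0;-1 0 0 1 0;-1 0 0 1 0;-1 0 0 0 0"

```text
time: 9.95
ee_pos: [0.4453, -0.0148, 0.1082]
orientation: [0.169, 0.986, -0.0, -0.0]
ft_force: [0.5, -0.1, -3.9]
gripper_width: 0.216
grasp_force: 59.1
```

```bash
python3 tgt.py .4451 -.0152 .1075; python3 look.py
```

```text
t 9.95 pos [ 0.4453 -0.0148  0.1082] tool delta mm [ 0.  -0.5  0.7] z [-2.e-04  0.e+00 -1.e+00] y [ 0.333  0.943 -0.   ] F [ 0.5 -0.1 -3.9] grip 0.21614653326028135 59.104706172365695 j [-0.03  0.   -0.42  1.14 -0.    0.31]
scene plate 1393 0.0954 slope [ 0.005 -0.012  0.095] ((444.365234375, -14.72440242767334), 47.0531005859375)
scene rim 186 (array([ 0.441 , -0.0093]), np.float64(0.002)) [ 0.3975 -0.0252  0.0809] [0.4766 0.0316 0.09  ]
wrist plate 14773 0.0954 slope [0.001 0.001 0.095] ((444.93084716796875, -15.194826126098633), 47.138729095458984)
wrist rim 123 (array([ 0.4377, -0.0116]), np.float64(0.0006)) [ 0.398  -0.0347  0.0821] [0.4236 0.0265 0.09  ]
```

Nearly home, still bearing the weight. I lower the last millimetres until contact shows.

>>> servo_tool:
  motion: "-1 0 0 0.7 0;-1 0 0 0.5 0;-1 0 0 0 0;-1 0 0 0 0"

```text
time: 10.38
ee_pos: [0.4456, -0.0148, 0.1079]
orientation: [0.169, 0.986, 0.0, 0.0]
ft_force: [-3.2, 0.0, 5.7]
gripper_width: 0.226
grasp_force: 60.0
```

>>> servo_tool:
  motion: "-1 0 0 0.5 0;-1 0 0 0.5 0;-1 0 0 0 0;-1 0 0 0 0"

```text
time: 10.72
ee_pos: [0.4458, -0.0148, 0.1079]
orientation: [0.169, 0.986, 0.0, 0.001]
ft_force: [-5.8, 0.2, 12.7]
gripper_width: 0.222
grasp_force: 60.9
```

>>> servo_tool:
  motion: "-1 0 0 -1 0;-0.3 0 0 0 0;0 0 0 0 0;0 0 0 0 0;0 0 0 0 0"

```text
time: 11.13
ee_pos: [0.4455, -0.0148, 0.107]
orientation: [0.169, 0.986, 0.0, 0.0]
ft_force: [0.1, 0.0, -0.2]
gripper_width: 0.504
grasp_force: 0.0
```

>>> servo_tool:
  motion: "0.3 0 0 -10 0;0.5 0 0 -20 0;0.6 0 0 -20 0;0.6 0 0 0 0;0.6 0 0 0 0;0.6 0 0 0 0"

```text
time: 11.63
ee_pos: [0.4454, -0.0148, 0.1571]
orientation: [0.169, 0.986, 0.0, 0.0]
ft_force: [0.0, -0.7, -1.0]
gripper_width: 0.797
grasp_force: 0.0
```

```bash
python3 tgt.py .4451 -.0152 .082; python3 look.py
python3 - <<'E'
from h import *
s=monitor.state();ci=imaging.camera_info("wrist");im,d=imaging.grab_frame("wrist");P=cloud(ci,d)
n=np.hypot(P[...,0]-.445,P[...,1]+.015)<.035
q=P[n&(P[...,2]>.135)&(P[...,2]<.15)];print("knob",np.percentile(q[:,2],95),(q.max(0)+q.min(0))/2,np.ptp(q,0))
q=P[n&(abs(P[...,2]-.115)<.003)&(np.hypot(P[...,0]-.445,P[...,1]+.015)>.0135)];print("collar",len(q),np.median(q[:,2]),cv2.minEnclosingCircle((q[:,:2]*1000).astype(np.float32)))
a,_=imaging.grab_frame("scene");a=cv2.resize(a[180:350,220:420],(400,340));b=cv2.resize(im,(400,300));b=cv2.copyMakeBorder(b,0,40,0,0,0)
cv2.imwrite("pics/h1.png",np.hstack([a,b]))
E
```

```text
t 11.6333 pos [ 0.4454 -0.0148  0.1571] tool delta mm [ 0.1 -0.5 75.1] z [ 1.e-04 -0.e+00 -1.e+00] y [0.333 0.943 0.   ] F [ 0.  -0.7 -1. ] grip 0.7973395065440889 0.0 j [-0.03 -0.02 -0.33  1.25 -0.    0.31]
scene plate 1463 0.0952 slope [ 0.004 -0.008  0.095] ((444.673583984375, -15.420571327209473), 47.542152404785156)
scene rim 197 (array([ 0.4413, -0.0093]), np.float64(0.0019)) [ 0.3974 -0.0246  0.0801] [0.4824 0.0314 0.09  ]
wrist plate 11105 0.0952 slope [0.    0.001 0.095] ((445.4140625, -15.0949125289917), 47.23075866699219)
wrist rim 34 (array([ 0.4378, -0.0115]), np.float64(0.0005)) [ 0.3982 -0.0257  0.0829] [0.4229 0.026  0.09  ]
knob 0.14503077124365862 [ 0.44531821 -0.01489138  0.14061795] [0.02045841 0.02052756 0.01114105]
collar 2145 0.11503145419458324 ((445.42510986328125, -15.337900161743164), 21.959646224975586)
```

View pics/h1.png

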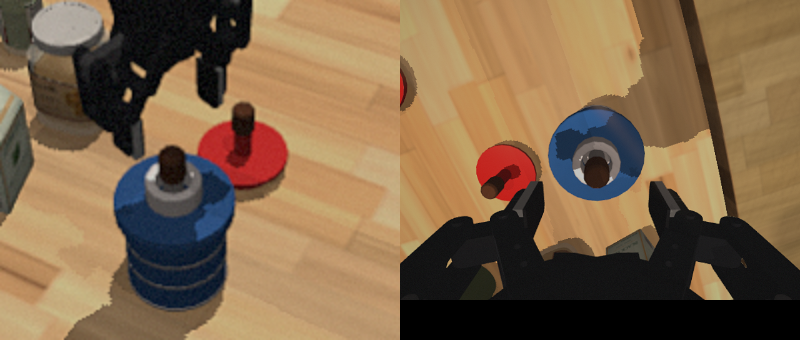

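The lids are home: plate top 95 mm, collar top 115 mm, knob top 145 mm, all level, centred and upright on the tin in both views (knob at (173,160) left, (597,170) right). Now I descend around the collar.

>>> servo_tool:
  motion: "0.6 0 -0.4 15 0;0.6 0 0 15 0;0.6 0 0 15 0;0.6 0 0 10 0;0.6 0 0 8 0;0.6 0 0 6 0;0.6 0 0 4 0;0.6 0 0 0 0;0.6 0 0 0 0"

```text
time: 12.58
ee_pos: [0.4454, -0.0151, 0.0844]
orientation: [0.169, 0.986, 0.0, 0.0]
ft_force: [0.8, 0.4, 0.3]
gripper_width: 0.801
grasp_force: 0.0
```

```bash
python3 tgt.py .4454 -.0152 .0835
```

```text
t 12.5833 pos [ 0.4454 -0.0151  0.0844] tool delta mm [-0.  -0.1  0.9] z [ 3.e-04  0.e+00 -1.e+00] y [0.333 0.943 0.   ] F [0.8 0.4 0.3] grip 0.8008629463382847 0.0 j [-0.03  0.02 -0.46  1.09  0.    0.31]
```

>>> servo_tool:
  motion: "0.2 0 0 0 0;-1 0 0 0 0;-1 0 0 0 0;-1 0 0 0 0;-1 0 0 0 0;-1 0 0 0 0"
  grip_force: 45

```text
time: 13.08
ee_pos: [0.4458, -0.0151, 0.0851]
orientation: [0.169, 0.986, 0.0, 0.001]
ft_force: [-1.2, -0.4, 5.6]
gripper_width: 0.5
grasp_force: 45.5
```

>>> servo_tool:
  motion: "-1 0 0 -2 0;-1 0 0 -3 0;-1 0 0 -5 0;-1 0 0 -5 0;-1 0 0 0 0"

```text
time: 13.5
ee_pos: [0.4458, -0.0152, 0.1002]
orientation: [0.169, 0.986, 0.0, 0.001]
ft_force: [0.2, 0.3, -2.0]
gripper_width: 0.497
grasp_force: 45.8
```

```bash
python3 tgt.py .4454 -.0152 .0835; python3 look.py;python3 - <<'E'
from h import *
ci=imaging.camera_info("wrist");im,d=imaging.grab_frame("wrist");P=cloud(ci,d)
n=np.hypot(P[...,0]-.445,P[...,1]+.015)<.02
q=P[n&(P[...,2]>.133)&(P[...,2]<.15)];print("knob",np.percentile(q[:,2],95),(q.max(0)+q.min(0))/2,np.ptp(q,0))
E
```

```text
t 13.5 pos [ 0.4458 -0.0152  0.1002] tool delta mm [ 0.4 -0.2 16.7] z [ 1.4e-03 -1.0e-04 -1.0e+00] y [0.333 0.943 0.   ] F [ 0.2  0.3 -2. ] grip 0.4966546588659554 45.79277807381004 j [-0.03  0.01 -0.44  1.13 -0.    0.31]
scene plate 1164 0.11 slope [ 0.01 -0.02  0.11] ((444.5447998046875, -15.347846031188965), 47.371219635009766)
scene rim 112 (array([ 0.4441, -0.0151]), np.float64(0.0008)) [ 0.403  -0.0211  0.078 ] [0.4702 0.0255 0.086 ]
wrist plate 17671 0.1097 slope [ 0.002 -0.     0.11 ] ((445.4617004394531, -15.303339004516602), 47.35066223144531)
knob 0.14485478898843504 [ 0.44454144 -0.01480426  0.13940067] [0.02032551 0.020795   0.01276137]
```

The wrist bears only the outer lid's weight and the knob is still at 145 mm. I continue straight up.

>>> servo_tool:
  motion: "-1 0 0 -6 0;-1 0 0 -10 0;-1 0 0 -12 0;-1 0 0 -15 0;-1 0 0 -15 0;-1 0 0 -15 0;-1 0 0 -15 0;-1 0 0 -12 0;-1 0 0 -8 0;-1 0 0 -4 0"

```text
time: 14.48
ee_pos: [0.4457, -0.0152, 0.2129]
orientation: [0.169, 0.986, 0.0, 0.001]
ft_force: [0.5, 0.7, -1.7]
gripper_width: 0.503
grasp_force: 45.9
```

>>> servo_tool:
  motion: "-1 0 0 -8 0;-1 0 0 -4 0;-1 0 0 0 0;-1 0 0 0 0;-1 0 0 0 0;-1 0 0 0 0"

```text
time: 14.98
ee_pos: [0.4449, -0.0151, 0.2225]
orientation: [0.169, 0.986, -0.0, -0.0]
ft_force: [0.1, -0.1, -2.1]
gripper_width: 0.498
grasp_force: 45.9
```

```bash
python3 tgt.py .4454 -.0152 .22; python3 look.py;python3 - <<'E'
from h import *
ci=imaging.camera_info("scene");im,d=imaging.grab_frame("scene");P=cloud(ci,d)
n=np.hypot(P[...,0]-.445,P[...,1]+.015)<.02
q=P[n&(P[...,2]>.12)&(P[...,2]<.155)];print("knob",len(q),np.percentile(q[:,2],95),q.mean(0))
cv2.imwrite("pics/f1.png",im)
E
```

```text
t 14.9833 pos [ 0.4449 -0.0151  0.2225] tool delta mm [-0.4  0.1  2.5] z [-0.001 -0.    -1.   ] y [ 0.333  0.943 -0.   ] F [ 0.1 -0.1 -2.1] grip 0.49847383543801205 45.873346365988255 j [-0.03 -0.02 -0.2   1.4  -0.    0.31]
scene plate 1446 0.2323 slope [ 0.009 -0.022  0.232] ((443.3606872558594, -15.675637245178223), 47.61444854736328)
scene rim 115 (array([ 0.4441, -0.0151]), np.float64(0.0008)) [ 0.4036 -0.0249  0.078 ] [0.474  0.0257 0.0868]
wrist plate 17836 0.2326 slope [-0.001  0.     0.233] ((444.7244873046875, -15.155091285705566), 47.48978805541992)
knob 241 0.14529902896946534 [ 0.4425634  -0.01239173  0.13728641]
```

View pics/f1.png

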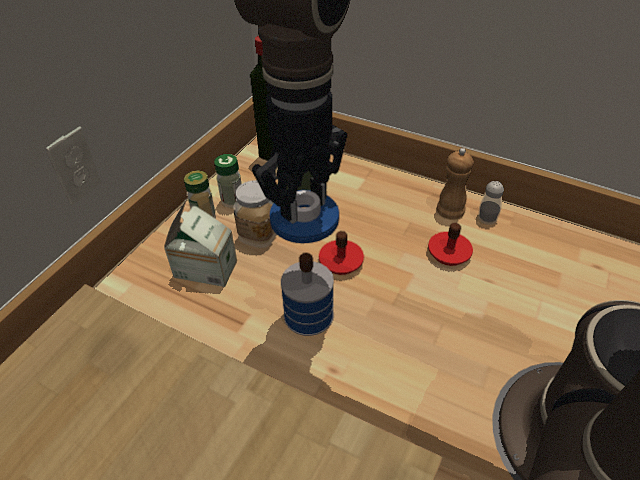

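The inner lid sits on the tin with its knob at (306,262). The outer lid is held level at (304,213), its skirt about 73 mm above the knob, and the things around are undisturbed. I hand in.

```bash
python3 -c "
from rig import workorder;print(workorder.close_job())"
```

```text
the job is handed in; nothing more can be done
None
```

The inner lid is seated fully home in the tin, the outer lid is held level about 73 mm above its knob, nothing around was moved, and the job was handed in at about 15 s; the first close on the knob shut on air, because the fingertips stood about 35 mm farther back than `arm.tip_reach` implied, and was corrected from the camera.

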